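# Find the rocking corner of the printing bed and shim it

## Task

One of the four corners of the steel printing bed rocks: its foot gives way under a finger. Press down gently on the corners, one after another, until you find the one that sinks, then press the red shim tab hinged just in front of that corner, on its robot side, down flat. Leave the other three tabs standing, only touch and press, never lift or shove the bed, and leave everything else on the desk where it is.

Things in the scene. Friction and masses are not known exactly. Their poses are not given: they have to be found in the camera images.
- bed: loose steel printing bed, 1.2 kg: plate 6 mm thick, 164 (x) by 116 mm (y), with four corner ears of 44 x 44 mm sticking out along +y and -y; a blue linocut block (110 x 84 mm, top 22 mm above the plate's underside) is fixed on its middle. Origin: centre of the underside, 34 mm above the desk; z up; -x is the side towards the robot at yaw 0. It rests by its weight on four feet
- corner_1 (a point): yellow dot in the middle of the top face of the bed's ear at its -x, +y corner, right above the foot, 40 mm above the desk; moves with the bed. The four rubber feet look alike; three are solid, one (a different one each time) is soft: pressed with 4 to 7 N its corner sinks up to 6 mm, the opposite one rises, and it springs back when released
- corner_2 (a point): yellow dot in the middle of the top face of the bed's ear at its -x, -y corner, right above the foot, 40 mm above the desk; moves with the bed. The four rubber feet look alike; three are solid, one (a different one each time) is soft: pressed with 4 to 7 N its corner sinks up to 6 mm, the opposite one rises, and it springs back when released
- corner_3 (a point): yellow dot in the middle of the top face of the bed's ear at its +x, +y corner, right above the foot, 40 mm above the desk; moves with the bed. The four rubber feet look alike; three are solid, one (a different one each time) is soft: pressed with 4 to 7 N its corner sinks up to 6 mm, the opposite one rises, and it springs back when released
- corner_4 (a point): yellow dot in the middle of the top face of the bed's ear at its +x, -y corner, right above the foot, 40 mm above the desk; moves with the bed. The four rubber feet look alike; three are solid, one (a different one each time) is soft: pressed with 4 to 7 N its corner sinks up to 6 mm, the opposite one rises, and it springs back when released
- tab_p (a point): point on top of a red shim tab (26 mm wide, 4 mm thick), 34 mm from its hinge, 12 mm from its free end. Its hinge runs along y of the bed, 29 mm in -x of its corner's dot and 24 mm above the desk; the tab points on to -x, so flat, this point lies 63 mm in -x of the dot of its own corner and 26 mm above the desk; at first it slopes up 0.5 to 0.6 rad. Letters are not tied to places
- shim_p (a joint): hinge of the shim whose tab carries tab_p, rad: 0 to 0.1 at the start (tab standing up), 0.6 when pressed flat on its rest. Friction holds it where it is left; it takes about 6 N near the tab's end. Its brass toe swings up under the corner to carry it. Only at the soft foot is there room for the toe: at a solid foot the toe jams at 0.35, half way
- tab_q (a point): point on top of a red shim tab (26 mm wide, 4 mm thick), 34 mm from its hinge, 12 mm from its free end. Its hinge runs along y of the bed, 29 mm in -x of its corner's dot and 24 mm above the desk; the tab points on to -x, so flat, this point lies 63 mm in -x of the dot of its own corner and 26 mm above the desk; at first it slopes up 0.5 to 0.6 rad. Letters are not tied to places
- shim_q (a joint): hinge of the shim whose tab carries tab_q, rad: 0 to 0.1 at the start (tab standing up), 0.6 when pressed flat on its rest. Friction holds it where it is left; it takes about 6 N near the tab's end. Its brass toe swings up under the corner to carry it. Only at the soft foot is there room for the toe: at a solid foot the toe jams at 0.35, half way
- tab_r (a point): point on top of a red shim tab (26 mm wide, 4 mm thick), 34 mm from its hinge, 12 mm from its free end. Its hinge runs along y of the bed, 29 mm in -x of its corner's dot and 24 mm above the desk; the tab points on to -x, so flat, this point lies 63 mm in -x of the dot of its own corner and 26 mm above the desk; at first it slopes up 0.5 to 0.6 rad. Letters are not tied to places
- shim_r (a joint): hinge of the shim whose tab carries tab_r, rad: 0 to 0.1 at the start (tab standing up), 0.6 when pressed flat on its rest. Friction holds it where it is left; it takes about 6 N near the tab's end. Its brass toe swings up under the corner to carry it. Only at the soft foot is there room for the toe: at a solid foot the toe jams at 0.35, half way
- tab_s (a point): point on top of a red shim tab (26 mm wide, 4 mm thick), 34 mm from its hinge, 12 mm from its free end. Its hinge runs along y of the bed, 29 mm in -x of its corner's dot and 24 mm above the desk; the tab points on to -x, so flat, this point lies 63 mm in -x of the dot of its own corner and 26 mm above the desk; at first it slopes up 0.5 to 0.6 rad. Letters are not tied to places
- shim_s (a joint): hinge of the shim whose tab carries tab_s, rad: 0 to 0.1 at the start (tab standing up), 0.6 when pressed flat on its rest. Friction holds it where it is left; it takes about 6 N near the tab's end. Its brass toe swings up under the corner to carry it. Only at the soft foot is there room for the toe: at a solid foot the toe jams at 0.35, half way
- base: fixed plywood board, 310 x 300 x 12 mm, that carries the bed and the shims; its origin lies on the desk right under the bed's centre
- ink_tin: loose steel tin, 48 mm across, 40 mm high, on the board behind the bed; origin at the centre of its underside. Leave alone
- barren: loose wooden rubbing disc with a knob, 64 mm across, 38 mm high, on the board behind the bed; origin at the centre of its underside. Leave alone
- eraser: loose white eraser, 42 x 18 x 13 mm, on the board beside the bed (+y); origin under its centre. Leave alone
- lino_offcut: loose brown offcut, 50 x 20 x 10 mm, on the board beside the bed (-y); origin under its centre. Leave alone
- apple: loose red apple, 76 mm across, 68 mm high, on the desk; origin at its underside. Leave alone
- water_cup: loose dark cup, 72 mm across, 85 mm high, on the desk; origin at its underside. Leave alone
- paint_jar: loose yellow jar, 52 mm across, 75 mm high, on the desk; origin at its underside. Leave alone

How it is judged:
By the outcome, as a careful person would: the job done as asked, in the order asked, and still so for the second after the job is handed in, with the robot touching nothing.
It also fails if it takes over 48 s, if anything falls off the work surface, if the arm or the gripper's body presses on something with over 40 N, if the wrist force passes 120 N, or if a joint passes its speed limit or range.

## Robot

A 7-joint arm with a two-finger parallel gripper is mounted at the origin on the work surface. World frame = base frame: x ahead of the robot, y to its left, z up, the work surface at z = 0. Lengths are in mm, angles in degrees, forces in N, time in s.
With the tool pointing down it reaches from about 350 to 900 mm from the base axis. Payload 7.2 kg.
Tool frame: the origin (TCP) lies midway between the tips of the shut fingers; the grasp point (between the pads) lies 19 mm behind it (r.grip_point_offset is the distance from the TCP to the grasp point, in mm); z points along the fingers, y is the line along which they close (so a half turn about z gives the same grasp; the last joint's range is limited). The gripper opens to 88 mm and grips with 3 to 60 N. Pads are 20 mm wide; open, the fingers measure 115 mm over their backs; the gripper's body (75 mm by 178 mm) begins 61 mm behind the grasp point.
Start: joints at [-67.334, 23.554, -0.728, 91.456, 0.321, 64.991, -4.71], TCP at [279.603, 558.973, 222.653] pointing down, gripper open.
Joint ranges: [-169.25, 169.25], [-16.82, 113.86], [-84.01, 82.57], [7.8, 145.47], [-59.2, 239.2], [7.22, 106.19], [-163.78, 163.78]. Speed limits (degrees/s): [136.94, 136.94, 172.46, 172.46, 180, 180, 180].

## Interface

Orientations are given as [roll, pitch, yaw] about the fixed x, y, z axes, in that order (R = Rz(yaw) Ry(pitch) Rx(roll)).
In Python, from bench import r, jaws, imaging, telemetry gives the robot as it stands. Calls block until the motion is done:
- r.movep(position, orientation): joint-space move of the TCP to a pose.
- r.servo_line(position, frame=None, speed=150): straight line of the TCP; frame=None keeps the orientation; speed is the mean speed in mm/s.
- r.goto_joints(angles): joint-space move.
- jaws.release() and jaws.close(grip_force=None): open the fingers fully, or close them until they stop; grip_force is the grip in N (None keeps the last).
- r.hold(seconds).
- r.inverse_kinematics(position, orientation): joint angles nearest the present ones, or None.
- imaging.get_image(name): name is "side" or "top"; returns (picture, depth): 420x560x3 uint8, red, green, blue; 420x560 float32, mm along the optical axis (not along the pixel's ray), 0 where there is no reading.
- imaging.get_calibration(name): a dict with "mtx" (3x3 intrinsics, pixels), "R" (3x3) and "t" (3): a world point X has camera coordinates R X + t. Camera axes: x right, y down, z forward; pixel columns grow to the right and rows downward; lengths in mm; the calibration is good to about 2 mm. A picture is of the moment at which its call begins. get_calibration takes no time and is no camera call.
A pose or a line that the arm cannot do raises r.MotionError and nothing moves.
- r.close_job(): hands the job in; it is judged then, once.
Trained networks look in the newest picture that a camera, given by its name, has taken for a name from the list of things; names that differ only in an ending like _2 or _b are one class to them, and where a whole thing is asked for, a point or a joint stands for the part that bears it (a point fixed in the world has none). Each returns a list of dicts, best first, with "score" (0 to 1); they miss things now and then, are a little off and sometimes report something else, mostly with a low value. They report only what shows in the picture. A call takes as long as a camera call.
- imaging.recognise(target, camera): "centre" ([column, row] in pixels, amid what is visible of it).
- imaging.tip_of(target, camera): "centre" ([column, row] in pixels: a listed point, or the origin of a listed thing).
Readings, each from a call of its own:
- telemetry.read_time_s(): time.
- telemetry.read_joints(): joint angles.
- telemetry.read_qd(): joint speeds.
- telemetry.read_effort(): joint torques, N m.
- telemetry.read_eef_pos(): TCP position.
- telemetry.read_ee_rot(): TCP orientation.
- telemetry.read_ft_force(): force on the tool from outside, world axes, zero at the start.
- telemetry.read_torque(): the same for the moment, N m.
- telemetry.read_grip_width(): finger opening in mm.
- telemetry.read_finger_force(): force on a finger pad.
Only numpy, scipy, OpenCV 4.12 (cv2) and the standard library are available. Lean on these libraries where they do the work, as an engineer would, in place of code of your own. Each camera call takes 0.05 s, during which the arm holds its last target. There are 200 camera calls.

## Working session

There is one attempt and no reset: what is moved stays moved. The work goes in short steps, each a Python script; the robot and the scene stay as the last script left them, time stands still between calls to the robot, and variables do not carry over. Pictures are saved under pics/ and viewed, at most 10 in all, crops included, and the job is handed in when it is done.

```bash
mkdir -p pics; ls; cat > h.py <<'E'
import numpy as np, cv2
from bench import r, jaws, imaging, telemetry
def world(cam,uv,depth=None,z=None):
    c=imaging.get_calibration(cam);K,R,t=map(np.array,(c["mtx"],c["R"],c["t"]))
    d=np.linalg.solve(K,[uv[0],uv[1],1.0]);o=-R.T@t;dw=R.T@d
    s=depth if z is None else (z-o[2])/dw[2]
    return o+s*dw
def proj(cam,X):
    c=imaging.get_calibration(cam);p=np.array(c["mtx"])@(np.array(c["R"])@np.array(X)+np.array(c["t"]));return p[:2]/p[2]
E
python3 - <<'E'
from h import *
ims={}
for c in("top","side"):
    im,d=imaging.get_image(c);ims[c]=(im,d)
    cv2.imwrite(f"pics/{c}0.png",im[:,:,::-1])
    for n,z in(("corner_1",40),("tab_p",42)):
        for e in imaging.tip_of(n,c):
            u=e["centre"];dd=d[int(u[1]),int(u[0])]
            print(c,n,round(e["score"],2),np.round(u,1),world(c,u,z=z).round(1),world(c,u,dd).round(1))
    e=imaging.tip_of("bed",c)
    print(c,[(x["score"],x["centre"],world(c,x["centre"],z=34).round(1)) for x in e])
print(telemetry.read_time_s(),telemetry.read_ft_force())
E
```

```text
pics
top corner_1 0.92 [285.6 201.2] [658.1 -25.6  40. ] [659.6 -25.7  33. ]
top corner_1 0.72 [272.2 241.4] [537.1  13.3  40. ] [537.1  13.3  40. ]
top corner_1 0.71 [234.  190.7] [689.2 129.7  40. ] [688.3 129.2  43.7]
top corner_1 0.65 [223.9 228.3] [575.  156.4  40. ] [574.9 156.3  40.9]
top tab_p 0.72 [272.4 259.3] [484.6  12.1  42. ] [484.8  12.2  38.7]
top tab_p 0.67 [218.2 249.6] [511.9 170.8  42. ] [511.3 169.7  48.8]
top tab_p 0.59 [280.2 219.6] [601.9  -9.8  42. ] [601.8  -9.8  42.7]
top tab_p 0.52 [227.2 206.1] [641.5 148.4  42. ] [ 423.9   -8.9 1160.4]
top [(0.55, [254.1, 217.4], array([609.3,  68.2,  34. ])), (0.35, [408.1, 238.9], array([ 547.8, -389.9,   34. ]))]
side corner_1 0.92 [212.5 229.1] [688.5 125.7  40. ] [687.7 126.5  41.5]
side corner_1 0.78 [297.9 221.8] [532.2   2.1  40. ] [530.9   4.5  43.7]
side corner_1 0.62 [245.6 261.6] [573.6 157.4  40. ] [572.2 159.1  43.6]
side corner_1 0.54 [219.5 269. ] [610.8 203.   40. ] [616.5 197.5  27.2]
side tab_p 0.65 [268.1 273.8] [514.3 157.9  42. ] [513.6 159.   44.2]
side tab_p 0.51 [315.  232.9] [481.9   9.8  42. ] [481.7  10.1  42.5]
side tab_p 0.47 [277.3 201.3] [605.4 -23.3  42. ] [607.9 -27.2  36.3]
side [(0.62, [258.8, 224.9], array([607.4,  54.9,  34. ]))]
0.4 [0.51542027 0.63798998 0.7330024 ]
```

View pics/top0.png

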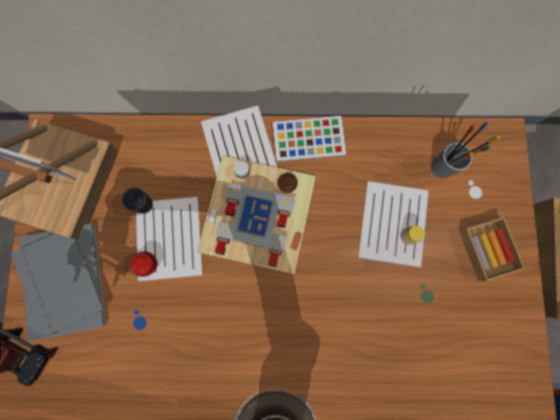

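View pics/side0.png

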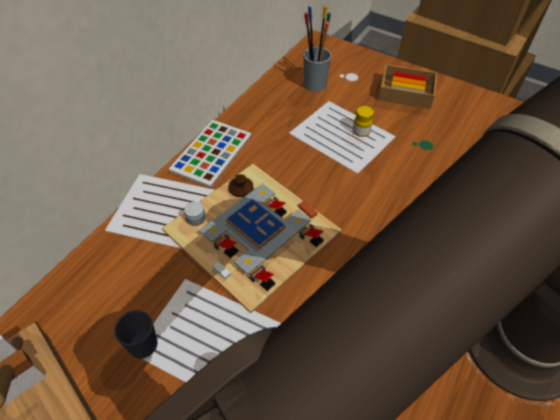

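The top view shows the board around (257,215), with the bed's ear dots near (286,201), (272,241), (234,191) and (224,228). The red tabs sit just below each ear, and the bed yaw is about -12°. I'll fit the bed model to the detections and check it with an overlay.

```bash
cat >> h.py <<'E'
DOT={1:(-60,80),2:(-60,-80),3:(60,80),4:(60,-80)}
def b2w(p,xy):
    c,s=np.cos(p[2]),np.sin(p[2]);return np.array([p[0]+c*xy[0]-s*xy[1],p[1]+s*xy[0]+c*xy[1]])
E
python3 - <<'E'
from h import *
from scipy.optimize import least_squares
obs=[]
p0=[609,66,np.radians(-12)]
for c in("top","side"):
    im,_=imaging.get_image(c)
    for e in imaging.tip_of("corner_1",c):
        u=e["centre"];w=world(c,u,z=40)[:2]
        k=min(DOT,key=lambda k:np.hypot(*(b2w(p0,DOT[k])-w)))
        if np.hypot(*(b2w(p0,DOT[k])-w))<25: obs.append((c,k,w))
f=lambda p,o:np.concatenate([b2w(p,DOT[k])-w for _,k,w in o])
for cc in(("top",),("side",),("top","side")):
    o=[x for x in obs if x[0] in cc]
    s=least_squares(f,p0,args=(o,),loss="soft_l1",f_scale=4,x_scale=[1,1,.01]);print(cc,s.x.round(3),[(x[1]) for x in o],f(s.x,o).round(1))
p=s.x;np.save("bed.npy",p)
outs=[]
for c,x0,x1,y0,y1 in(("top",195,322,150,280),("side",160,345,160,305)):
    im,_=imaging.get_image(c);im=cv2.resize(im[y0:y1,x0:x1,::-1],None,fx=4,fy=4,interpolation=cv2.INTER_CUBIC) 
    for k in DOT:
        for xy,z,col in((DOT[k],40,(0,255,0)),(np.add(DOT[k],(-29-34*.85,0)),24+34*.53,(255,255,0))):
            u=(proj(c,[*b2w(p,xy),z])-[x0,y0])*4+1.5
            cv2.circle(im,tuple(int(v) for v in u),3,col,-1)
    cv2.imwrite(f"pics/{c}1.png",im)
E
```

```text
('top',) [ 6.07559e+02  6.79240e+01 -2.45000e-01] [2, 4, 1, 3] [ 5.7  2.3 -1.6 -5.2  1.8 -0.5 -6.5  1.8]
('side',) [ 6.08781e+02  6.74280e+01 -2.58000e-01] [1, 3, 2] [ 1.6  4.6 -6.2 -2.3  2.1 -1.1]
('top', 'side') [ 6.08283e+02  6.77260e+01 -2.52000e-01] [2, 4, 1, 3, 1, 3, 2] [ 6.   2.6 -1.6 -5.7  3.2 -0.4 -5.3  1.1  0.5  4.7 -7.1 -1.5  2.  -1.2]
```

View pics/top1.png

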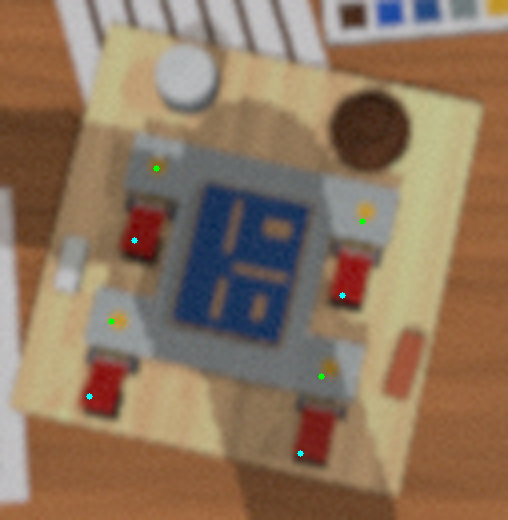

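View pics/side1.png

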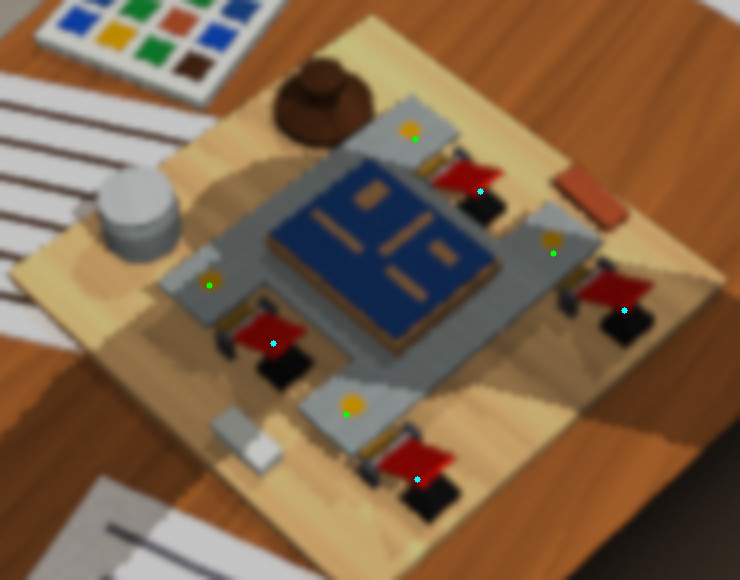

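The overlay is a few mm off. I can see the dots clearly in both crops: top at (156,165), (367,212), (119,320) and (330,369), side at (210,280), (410,130), (352,405) and (552,240). I'll refit on these and then start pressing corners.

```bash
cat >> h.py <<'E'
def press(xy,z0,zmin,fmax,step=0.5,speed=10):
    """from above at z0 straight down in steps until fmax N or zmin; returns [(z,Fz)]"""
    r.servo_line([*xy,z0],speed=60);r.hold(.1)
    f0=telemetry.read_ft_force()[2];log=[];z=z0
    while z>zmin:
        z-=step;r.servo_line([*xy,z],speed=speed)
        log.append((round(float(telemetry.read_eef_pos()[2]),1),round(float(telemetry.read_ft_force()[2]-f0),1)))
        if log[-1][1]>fmax: break
    return log
E
python3 - <<'E'
from h import *
from scipy.optimize import least_squares
P={"top":(195,150,{3:(156,165),4:(367,212),1:(119,320),2:(330,369)}),"side":(160,160,{3:(210,280),4:(410,130),1:(352,405),2:(552,240)})}
obs=[(c,k,world(c,(np.array(u)+.5)/4-.5+[x0,y0],z=40)[:2]) for c,(x0,y0,d) in P.items() for k,u in d.items()]
f=lambda p,o:np.concatenate([b2w(p,DOT[k])-w for _,k,w in o])
for cc in(("top",),("side",),("top","side")):
    o=[x for x in obs if x[0] in cc]
    s=least_squares(f,[608,67,-.25],args=(o,),x_scale=[1,1,.01]);print(cc,s.x.round(3),f(s.x,o).round(1))
p=s.x;np.save("bed.npy",p)
print(telemetry.read_ee_rot(),telemetry.read_time_s())
yaw=np.degrees(p[2])
for a in(0,180,90,-90):
    print(a,[np.round(q) if (q:=r.inverse_kinematics([*b2w(p,DOT[k]),45],[180,0,yaw+a])) is not None else None for k in(1,4)])
E
```

```text
('top',) [ 6.12333e+02  6.41340e+01 -2.17000e-01] [-0.5 -1.4 -0.1  1.  -0.1  0.3  0.7  0.1]
('side',) [ 6.12215e+02  6.20690e+01 -2.19000e-01] [-0.2 -0.2 -0.2  0.4  0.1 -0.3  0.3  0.1]
('top', 'side') [ 6.12274e+02  6.31010e+01 -2.18000e-01] [-0.5 -2.5 -0.2 -0.1 -0.1 -0.7  0.6 -0.8 -0.2  0.9 -0.   1.4  0.1  0.7
  0.4  1.1]
[ 1.79996270e+02 -1.83489932e-03  1.53422301e+02] 0.7
0 [array([-44.,  36.,  34., 107., -27.,  45., -98.]), array([-27.,  42.,  38.,  98., -32.,  51., -78.])]
180 [array([-25.,  32.,   7., 106.,  -5.,  43.,  62.]), array([-11.,  37.,  13.,  97., -11.,  47.,  85.])]
90 [array([-38.,  34.,  25., 107., -20.,  44., -15.]), array([-26.,  42.,  36.,  98., -30.,  51.,  11.])]
-90 [array([-11.,  33., -12., 105.,   9.,  44., 140.]), array([  3.,  37.,  -7.,  96.,   5.,  48., 161.])]
```

```bash
python3 - <<'E'
from h import *
p=np.load("bed.npy");jaws.close()
xy=b2w(p,DOT[1])
r.movep([*xy,140],[180,0,np.degrees(p[2])+180])
print(telemetry.read_time_s())
print(press(xy,45,34,6,step=0.4)); print(telemetry.read_time_s(),telemetry.read_eef_pos())
r.servo_line([*xy,75],speed=150)
print(telemetry.read_time_s())
E
```

```text
3.875
[(44.6, -0.1), (44.1, -0.3), (43.8, -1.2), (43.4, -0.8), (43.0, -0.0), (42.6, -0.7), (42.2, -0.7), (41.8, 0.3), (41.4, -0.5), (41.0, 0.3), (40.6, -0.3), (40.4, 2.4), (40.0, 4.5), (39.5, 4.9), (39.1, 5.9), (38.8, 5.5), (38.4, 6.7)]
9.9583 [571.0045903  154.30132101  38.40514313]
10.35
```

```bash
python3 - <<'E'
from h import *
p=np.load("bed.npy")
xy=b2w(p,DOT[2]); r.servo_line([*xy,75],speed=200)
print(press(xy,42.2,34,6.5,step=0.4)); print(telemetry.read_time_s())
r.servo_line([*xy,75],speed=150)
print(telemetry.read_time_s())
E
```

```text
[(42.0, -0.5), (41.4, 0.6), (41.0, 0.5), (40.6, -0.2), (40.4, 3.6), (40.4, 8.0)]
13.6
13.9833
```

```bash
python3 - <<'E'
from h import *
p=np.load("bed.npy")
xy=b2w(p,DOT[1]); r.servo_line([*xy,75],speed=200)
l=press(xy,41.5,35.5,7.5,step=0.5);print(l); r.servo_line([*xy,75],speed=150)
print(telemetry.read_time_s())
if l[-1][0]<38.5:
    xy=b2w(p,np.add(DOT[1],(-63,0))); r.servo_line([*xy,75],speed=150)
    print(press(xy,56,24.5,18,step=1,speed=15)); print(telemetry.read_time_s())
    r.servo_line([*xy,90],speed=150); print(telemetry.read_time_s())
    for c in("top","side"):
        im,_=imaging.get_image(c);u=proj(c,[*xy,30]).astype(int)
        im=cv2.resize(im[u[1]-95:u[1]+40,u[0]-60:u[0]+90,::-1],None,fx=4,fy=4,interpolation=cv2.INTER_CUBIC);cv2.imwrite(f"pics/{c}2.png",im)
E
```

```text
[(41.1, 0.8), (40.5, 0.3), (40.3, 4.5), (39.7, 6.1), (39.2, 6.2), (38.7, 6.2), (38.3, 5.7), (37.8, 7.3), (37.3, 7.6)]
18.3917
[(55.1, 0.4), (54.0, -0.1), (52.9, -0.2), (51.9, -0.1), (51.2, 3.2), (50.2, 6.1), (49.1, 7.4), (48.0, 8.2), (46.9, 7.7), (45.9, 7.7), (44.9, 5.9), (43.9, 6.3), (42.9, 5.3), (41.9, 5.7), (40.9, 4.7), (39.9, 5.0), (38.9, 4.5), (37.9, 5.1), (36.9, 4.1), (35.9, 3.8), (35.0, 3.7), (34.0, 4.1), (33.0, 3.3), (32.0, 2.7), (31.0, 2.9), (30.0, 3.9), (28.9, 1.8), (27.9, 3.3), (26.9, 3.1), (26.2, 6.3), (25.9, 15.1), (25.6, 23.3)]
27.525
28.1167
```

Corner 1 sank over 3 mm and corner 2 held firm. Tab 1 went all the way to its rest at z = 26 without jamming. I'll check the picture.

```bash
python3 - <<'E'
from h import *
p=np.load("bed.npy");x=telemetry.read_eef_pos()
r.servo_line([x[0],x[1],180],speed=150);r.servo_line([430,330,180],speed=200)
outs=[]
for c,x0,x1,y0,y1 in(("top",195,322,150,280),("side",160,345,160,305)):
    im,_=imaging.get_image(c);cv2.imwrite(f"pics/{c}3.png",cv2.resize(im[y0:y1,x0:x1,::-1],None,fx=4,fy=4,interpolation=cv2.INTER_CUBIC))
print(telemetry.read_time_s())
E
```

```text
30.1167
```

View pics/side3.png

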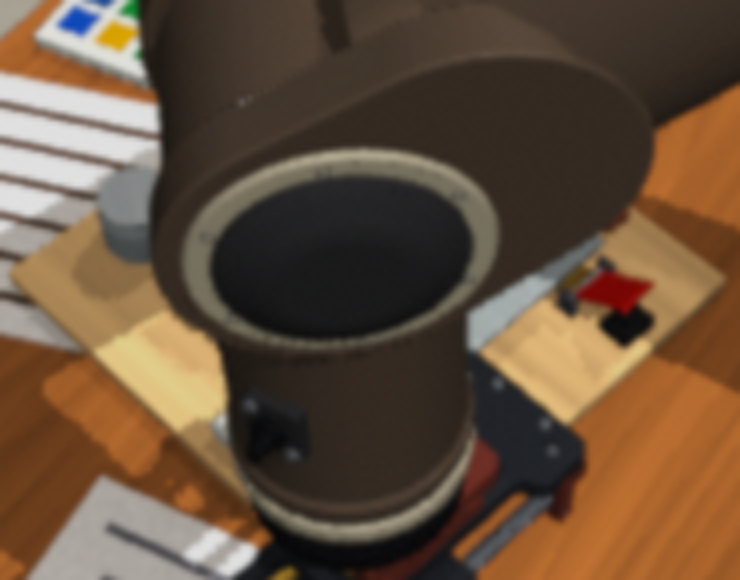

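View pics/top3.png

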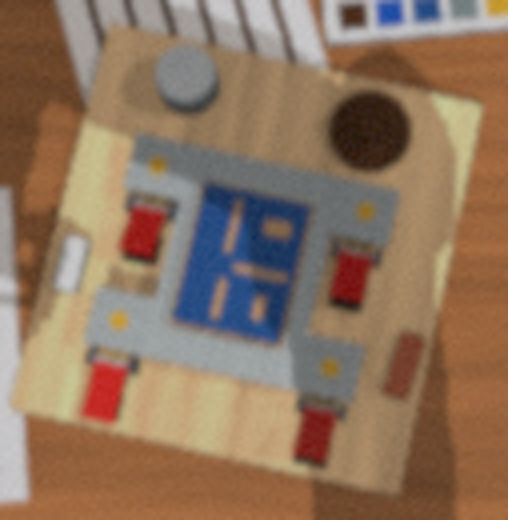

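The top view shows the tab at corner 1 (near (107,390)) lying flat: it looks longer and its black rest is covered. The other three tabs still stand, and the bed, tin, barren, eraser and offcut haven't moved. The side view is mostly blocked by the arm, but tab 2 is visible and still standing.

```bash
python3 -c "
from h import *
print(r.close_job())"
```

```text
the job is handed in; nothing more can be done
None
```

Corner_1 (-x, +y) was the soft one, sinking about 3 mm at 7 N; corner_2 held firm, and I didn't need to press 3 and 4. I pressed the tab in front of corner_1 flat, left the other three standing, and handed the job in at about 30 s.

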